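# Put the wax tins away in rows

### The arm

A 7-joint arm with a two-finger parallel gripper is mounted at the origin on the work surface. World frame = base frame: x ahead of the robot, y to its left, z up, the work surface at z = 0. Lengths are in m, angles in rad, forces in N, time in s.
With the tool pointing down it reaches from about 0.4 to 0.9 m from the base axis. Payload 5.5 kg.
Tool frame: the origin (TCP) lies midway between the tips of the shut fingers; the grasp point (between the pads) lies 19 mm behind it (manip.grip_depth is the distance from the TCP to the grasp point, in m); z points along the fingers, x is the direction in which the jaws open and shut, and the axes are right-handed (so a half turn about z gives the same grasp; the last joint's range is limited). The gripper opens to 92 mm and grips with 3 to 60 N. Pads are 19 mm wide; open, the fingers measure 130 mm over their backs; the gripper's body (75 mm by 190 mm) begins 47 mm behind the grasp point.
Start: joints at [1.58, 0.501, -0.427, 1.55, 0.221, 1.138, -0.21], TCP at [0.163, -0.629, 0.205] pointing down, gripper open.
Joint ranges: [-2.88, 2.88], [-0.31, 2.03], [-1.54, 1.56], [0.2, 2.42], [-1.41, 4.55], [0.19, 2.02], [-2.57, 2.57]. Speed limits (rad/s): [2.57, 2.57, 3.14, 3.14, 3.14, 3.14, 3.14].

### API

Orientations are given as a unit quaternion [x, y, z, w].
In Python, from bench import manip, effector, viewer gives the robot as it stands. Calls block until the motion is done:
- manip.move_pose(position, orientation): joint-space move of the TCP to a pose.
- manip.servo_line(position, ori=None, vel=0.15): straight line of the TCP; ori=None keeps the orientation; vel is the mean speed in m/s.
- manip.movej(angles): joint-space move.
- effector.open_jaws() and effector.close(f_grip=None): open the fingers fully, or close them until they stop; f_grip is the grip in N (None keeps the last).
- manip.sleep(seconds).
- manip.solve_ik(position, orientation): joint angles nearest the present ones, or None.
- viewer.get_image(name): name is "scene" or "top" or "wrist"; returns the picture (480x640x3 uint8, red, green, blue); there is no depth.
- viewer.get_calibration(name): a dict with "vfov" (degrees; the focal length in pixels is half the picture's height over the tangent of half this angle, whatever the lens; pixels are square), "cx", "cy" (the principal point, pixels), "dist_coeffs" ([k1, k2, p1, p2, k3] as OpenCV has them; the pictures are not rectified), "eye" and "attitude" of the camera in the world. Camera axes: x right, y down, z forward; pixel columns grow to the right and rows downward; lengths in m; the calibration is good to about 2 mm. A picture is of the moment at which its call begins: read the wrist's pose just before it. get_calibration takes no time and is no camera call; for the wrist camera it gives the pose at the moment of the call.
A pose or a line that the arm cannot do raises manip.PlanningError and nothing moves.
- manip.hand_in(): hands the job in, once; it reports no verdict.
Readings, each from a call of its own:
- manip.current_clock(): time.
- manip.current_q(): joint angles.
- manip.current_joint_velocities(): joint speeds.
- manip.current_tau(): joint torques, N m.
- manip.current_tool_pos(): TCP position.
- manip.current_tcp_rot(): TCP orientation.
- manip.current_force(): force on the tool from outside, world axes, zero at the start.
- manip.current_wrist_torque(): the same for the moment, N m.
- manip.current_finger_gap(): finger opening in m.
Only numpy, scipy, OpenCV 4.12 (cv2) and the standard library are available. Lean on these libraries where they do the work, as an engineer would, in place of code of your own. Each camera call takes 0.05 s, during which the arm holds its last target. There are 200 camera calls.

### The job

Sort the square wax tins by size on the open table: every wide tin into one straight row leading up to the mouth of the wide bay, squared up with it, and every narrow tin likewise before the narrow bay. When both rows stand complete in front of their bays, and not before, push each row straight in from behind until its last tin is fully inside, flush with or past the front edges of the side walls. Leave all tins upright and the other things on the table where they are.

Things in the scene. Friction and masses are not known exactly. Their poses are not given: they have to be found in the camera images.
- tin_w1: wide wax tin (one of up to three; some may be absent): square aluminium tin 48 x 48 mm, 33 mm tall, with a round grey lid 40 mm across on top (40 mm overall), 0.10 to 0.21 kg, standing on the table. Origin: centre of the underside, z up, x and y along its sides
- tin_w2: wide wax tin (one of up to three; some may be absent): square aluminium tin 48 x 48 mm, 33 mm tall, with a round grey lid 40 mm across on top (40 mm overall), 0.10 to 0.21 kg, standing on the table. Origin: centre of the underside, z up, x and y along its sides
- tin_w3: wide wax tin (one of up to three; some may be absent): square aluminium tin 48 x 48 mm, 33 mm tall, with a round grey lid 40 mm across on top (40 mm overall), 0.10 to 0.21 kg, standing on the table. Origin: centre of the underside, z up, x and y along its sides
- tin_n1: narrow wax tin (one of up to four; some may be absent): looks like the wide one but 34 x 34 mm, 33 mm tall, round grey lid 29 mm across (40 mm overall), 0.05 to 0.12 kg, standing on the table. Origin: centre of the underside, z up, x and y along its sides
- tin_n2: narrow wax tin (one of up to four; some may be absent): looks like the wide one but 34 x 34 mm, 33 mm tall, round grey lid 29 mm across (40 mm overall), 0.05 to 0.12 kg, standing on the table. Origin: centre of the underside, z up, x and y along its sides
- tin_n3: narrow wax tin (one of up to four; some may be absent): looks like the wide one but 34 x 34 mm, 33 mm tall, round grey lid 29 mm across (40 mm overall), 0.05 to 0.12 kg, standing on the table. Origin: centre of the underside, z up, x and y along its sides
- tin_n4: narrow wax tin (one of up to four; some may be absent): looks like the wide one but 34 x 34 mm, 33 mm tall, round grey lid 29 mm across (40 mm overall), 0.05 to 0.12 kg, standing on the table. Origin: centre of the underside, z up, x and y along its sides
- bay_wide: bay for wide tins, fixed: dark steel tunnel without floor (tins slide on the table); walls 4 mm thick, 50 mm tall, 58 mm apart inside, 156 mm deep to the closed back; flanges 16 x 3 mm along the outside. Clear roof (top 53 mm) begins 25 mm behind the mouth: open above there, so a finger can follow the last tin in. Origin: middle of the mouth (walls' front edges), table height; x into the bay, y left, z up
- bay_narrow: bay for narrow tins, fixed: dark steel tunnel without floor (tins slide on the table); walls 4 mm thick, 50 mm tall, 42 mm apart inside, 150 mm deep to the closed back; flanges 16 x 3 mm along the outside. Clear roof (top 53 mm) begins 25 mm behind the mouth: open above there, so a finger can follow the last tin in. Origin: middle of the mouth (walls' front edges), table height; x into the bay, y left, z up
- spool: spool of twine, 54 mm across and 56 mm tall, standing upright, bystander to leave alone. Origin: centre of the underside
- jar: amber jar, 60 mm across, 80 mm tall, bystander. Origin: centre of the underside
- flask: white bottle, 64 mm across, 150 mm tall, bystander. Origin: centre of the underside
- spatula: modelling spatula 200 mm long, lying on the table, bystander. Its x axis runs along it
- brush: brush 170 mm long, lying on the table, bystander. Its x axis runs along it
There are look-alikes about, which are no part of the job. Leave any orange look-alike of the tin_n2 alone.

How it is judged:
On the way:
1. both rows complete and still before their bays: each tin's centre not 20 mm past the mouth, at most 220 mm before it, within 12 mm of the bay's middle line, squared up within 0.25 rad (y of tin_w1 in the frame of bay_wide between -0.012 and 0.012 m and angle between each of tin_w1, tin_w2, tin_w3, tin_n1, tin_n2, tin_n3, tin_n4's own z axis and vertical below 0.15 rad and height (world z) of each of tin_w1, tin_w2, tin_w3, tin_n1, tin_n2, tin_n3, tin_n4 below 0.012 m and (angle between the x axis of tin_w1 and the x axis of bay_wide, either way round below 0.25 rad or angle between the x axis of tin_w1 and the x axis of bay_wide, either way round above 1.3208 rad) and linear speed of each of tin_w1, tin_w2, tin_w3, tin_n1, tin_n2, tin_n3, tin_n4 below 0.02 m/s and x of tin_w1 in the frame of bay_wide between -0.22 and 0.02 m and y of tin_w2 in the frame of bay_wide between -0.012 and 0.012 m and (angle between the x axis of tin_w2 and the x axis of bay_wide, either way round below 0.25 rad or angle between the x axis of tin_w2 and the x axis of bay_wide, either way round above 1.3208 rad) and x of tin_w2 in the frame of bay_wide between -0.22 and 0.02 m and y of tin_w3 in the frame of bay_wide between -0.012 and 0.012 m and (angle between the x axis of tin_w3 and the x axis of bay_wide, either way round below 0.25 rad or angle between the x axis of tin_w3 and the x axis of bay_wide, either way round above 1.3208 rad) and x of tin_w3 in the frame of bay_wide between -0.22 and 0.02 m and y of tin_n1 in the frame of bay_narrow between -0.012 and 0.012 m and (angle between the x axis of tin_n1 and the x axis of bay_narrow, either way round below 0.25 rad or angle between the x axis of tin_n1 and the x axis of bay_narrow, either way round above 1.3208 rad) and x of tin_n1 in the frame of bay_narrow between -0.22 and 0.02 m and y of tin_n2 in the frame of bay_narrow between -0.012 and 0.012 m and (angle between the x axis of tin_n2 and the x axis of bay_narrow, either way round below 0.25 rad or angle between the x axis of tin_n2 and the x axis of bay_narrow, either way round above 1.3208 rad) and x of tin_n2 in the frame of bay_narrow between -0.22 and 0.02 m and y of tin_n3 in the frame of bay_narrow between -0.012 and 0.012 m and (angle between the x axis of tin_n3 and the x axis of bay_narrow, either way round below 0.25 rad or angle between the x axis of tin_n3 and the x axis of bay_narrow, either way round above 1.3208 rad) and x of tin_n3 in the frame of bay_narrow between -0.22 and 0.02 m and y of tin_n4 in the frame of bay_narrow between -0.012 and 0.012 m and (angle between the x axis of tin_n4 and the x axis of bay_narrow, either way round below 0.25 rad or angle between the x axis of tin_n4 and the x axis of bay_narrow, either way round above 1.3208 rad) and x of tin_n4 in the frame of bay_narrow between -0.22 and 0.02 m), for 0.2 s.
At the end, for the whole second after the job is handed in: Every tin is inside the bay of its own size: its rear side at most 3 mm proud of the mouth, its centre within 12 mm of the bay's middle line, squared up within 0.25 rad, standing upright on the table (within 0.15 rad) and at rest (y of tin_w1 in the frame of bay_wide between -0.012 and 0.012 m and angle between each of tin_w1, tin_w2, tin_w3, tin_n1, tin_n2, tin_n3, tin_n4's own z axis and vertical below 0.15 rad and height (world z) of each of tin_w1, tin_w2, tin_w3, tin_n1, tin_n2, tin_n3, tin_n4 below 0.012 m and (angle between the x axis of tin_w1 and the x axis of bay_wide, either way round below 0.25 rad or angle between the x axis of tin_w1 and the x axis of bay_wide, either way round above 1.3208 rad) and linear speed of each of tin_w1, tin_w2, tin_w3, tin_n1, tin_n2, tin_n3, tin_n4 below 0.02 m/s and x of each of tin_w1, tin_w2, tin_w3 in the frame of bay_wide above 0.021 m and y of tin_w2 in the frame of bay_wide between -0.012 and 0.012 m and (angle between the x axis of tin_w2 and the x axis of bay_wide, either way round below 0.25 rad or angle between the x axis of tin_w2 and the x axis of bay_wide, either way round above 1.3208 rad) and y of tin_w3 in the frame of bay_wide between -0.012 and 0.012 m and (angle between the x axis of tin_w3 and the x axis of bay_wide, either way round below 0.25 rad or angle between the x axis of tin_w3 and the x axis of bay_wide, either way round above 1.3208 rad) and y of tin_n1 in the frame of bay_narrow between -0.012 and 0.012 m and (angle between the x axis of tin_n1 and the x axis of bay_narrow, either way round below 0.25 rad or angle between the x axis of tin_n1 and the x axis of bay_narrow, either way round above 1.3208 rad) and x of each of tin_n1, tin_n2, tin_n3, tin_n4 in the frame of bay_narrow above 0.014 m and y of tin_n2 in the frame of bay_narrow between -0.012 and 0.012 m and (angle between the x axis of tin_n2 and the x axis of bay_narrow, either way round below 0.25 rad or angle between the x axis of tin_n2 and the x axis of bay_narrow, either way round above 1.3208 rad) and y of tin_n3 in the frame of bay_narrow between -0.012 and 0.012 m and (angle between the x axis of tin_n3 and the x axis of bay_narrow, either way round below 0.25 rad or angle between the x axis of tin_n3 and the x axis of bay_narrow, either way round above 1.3208 rad) and y of tin_n4 in the frame of bay_narrow between -0.012 and 0.012 m and (angle between the x axis of tin_n4 and the x axis of bay_narrow, either way round below 0.25 rad or angle between the x axis of tin_n4 and the x axis of bay_narrow, either way round above 1.3208 rad)); the robot touches nothing.
It fails at once if a bystander (spool, jar, bottle, spatula, brush) is shifted by more than 40 mm (distance of any of spool, jar, flask, spatula, brush from where it was at the start of the episode above 0.04 m).
Of tin_w1, tin_w2, tin_w3 only 2 to 3 are there at a start; the rules pass over those that are not, and their reading is None.
Of tin_n1, tin_n2, tin_n3, tin_n4 only 3 to 4 are there at a start; the rules pass over those that are not, and their reading is None.
At some moment in a run one of tin_w1, tin_w2, tin_w3, tin_n1, tin_n2, tin_n3, tin_n4 may be knocked a few centimetres aside while the robot is not near it.
It also fails if it takes over 210 s, if anything falls off the work surface, if the arm or the gripper's body presses on something with over 40 N, if the wrist force passes 120 N, or if a joint passes its speed limit or range.

## Working session

There is one attempt and no reset: what is moved stays moved. The work goes in short steps, each a Python script; the robot and the scene stay as the last script left them, time stands still between calls to the robot, and variables do not carry over. Pictures are saved under pics/ and viewed, about 12 in all and at most 16, crops included, and the job is handed in when it is done.

```bash
ls; mkdir -p pics; python3 - <<'E'
from bench import manip, effector, viewer
import cv2
for n in ("top","scene"):
    im=viewer.get_image(n); cv2.imwrite(f"pics/{n}0.png",im[:,:,::-1])
    print(n,viewer.get_calibration(n))
print(viewer.get_calibration("wrist"),manip.current_tool_pos(),manip.current_tcp_rot(),manip.current_clock())
E
```

```text
pics
top {'vfov': 43.52458385778107, 'cx': 319.3517968648006, 'cy': 244.34905581653672, 'dist_coeffs': array([-0.02916566,  0.        ,  0.        ,  0.        ,  0.        ]), 'eye': array([4.56867821e-01, 1.30687865e-03, 1.44253411e+00]), 'attitude': array([-0.70490964,  0.70760594, -0.03380886,  0.03540053])}
scene {'vfov': 49.09228857117972, 'cx': 319.5830114525895, 'cy': 237.6221619102361, 'dist_coeffs': array([-0.0850966,  0.       ,  0.       ,  0.       ,  0.       ]), 'eye': array([ 1.2771877 , -0.73135038,  0.73211088]), 'attitude': array([ 0.82002001,  0.32728815, -0.17218814, -0.43680762])}
{'vfov': 62.350586689923304, 'cx': 316.4571883501883, 'cy': 233.84683799082464, 'dist_coeffs': array([-0.02293146,  0.        ,  0.        ,  0.        ,  0.        ]), 'eye': array([ 0.22883764, -0.61095363,  0.38448524]), 'attitude': array([ 0.78437957, -0.60700224, -0.0792722 ,  0.10006443])} [ 0.16299786 -0.62856257  0.20399572] [ 7.90934810e-01 -6.11899840e-01 -6.51046486e-04 -5.36336701e-04] 0.1
```

View pics/top0.png

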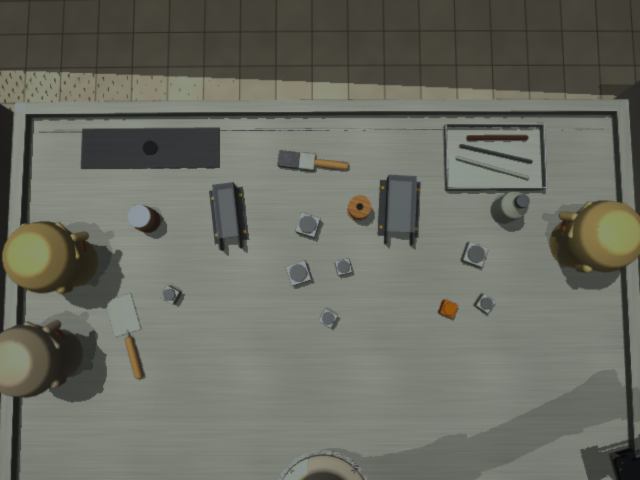

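View pics/scene0.png

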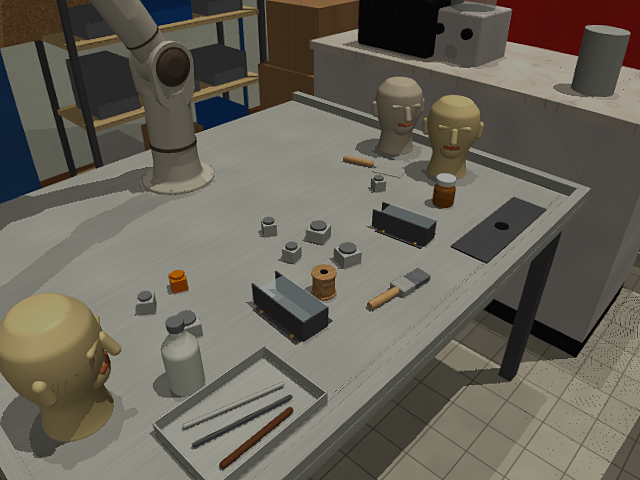

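The top view shows three wide tins at (308,226), (299,273) and (475,255), and four narrow tins at (344,267), (329,318), (171,295) and (485,303). The orange look-alike is at (449,309). The narrow bay's mouth is near (231,245) and the wide bay's near (401,240).

```bash
cat > h.py <<'E'
import numpy as np, cv2
from scipy.spatial.transform import Rotation as R
from bench import manip, effector, viewer
def K(c):
    f=240/np.tan(np.radians(c["vfov"])/2); return np.array([[f,0,c["cx"]],[0,f,c["cy"]],[0,0,1.]])
def world(c,uv,z):
    uv=np.asarray(uv,float).reshape(-1,1,2)
    n=cv2.undistortPoints(uv,K(c),c["dist_coeffs"])[:,0]
    d=R.from_quat(c["attitude"]).apply(np.c_[n,np.ones(len(n))]); e=c["eye"]
    return (e+d*((z-e[2])/d[:,2])[:,None])[:,:2]
def pix(c,p):
    r=R.from_quat(c["attitude"]).inv(); p=np.atleast_2d(p)
    return cv2.projectPoints(r.apply(p-c["eye"]),np.zeros(3),np.zeros(3),K(c),c["dist_coeffs"])[0][:,0]
E
python3 - <<'E'
from h import *
im=cv2.imread("pics/top0.png")
cv2.imwrite("pics/top0c.png",cv2.resize(im[175:345,140:520],None,fx=2.1,fy=2.1,interpolation=cv2.INTER_CUBIC))
g=cv2.cvtColor(im,cv2.COLOR_BGR2GRAY)
print(g[210:242:2,292:326:2]);print(g[284:306:2,160:184:2]); print(g[235:250,375:425:2])
c=viewer.get_calibration("top")
P=np.array([(308,226),(299,273),(475,255),(344,267),(329,318),(171,295),(485,303),(449,309)]);print(world(c,P,.04).round(3))
print(world(c,[(213,245),(248,243),(211,185),(380,238),(418,240),(386,177),(417,177)],.05).round(3))
# reach test, tool down; jaw yaw variants
for x,y in [(.33,.21),(.35,.21),(.36,.2),(.34,-.196),(.36,-.196),(.38,-.2)]:
  for yaw in (0,90):
    q=(R.from_euler('z',yaw,degrees=True)*R.from_quat([1,0,0,0])).as_quat()
    print(x,y,yaw,[manip.solve_ik([x,y,z],q) is not None for z in (.005,.1,.3)])
E
```

```text
[[133 132 132 131 132 132 131 130 131 131 130 131 132 131 131 132 131]
 [131 131 129 128 122 127 125 123 129 129 128 129 128 129 128 129 128]
 [130 130 130 130 128 147 144 138 124 126 126 131 131 131 131 131 132]
 [129 129 129 129 143 143 106 107 107  97 133 116 130 127 130 131 130]
 [130 130 130 130 130  99  94  95  94  94  97 136 145 143 110 132 133]
 [131 130 130 127 100  95  95  94  94  94  93  98 143 134  93 131 132]
 [131 131 130 134  97  95  95  94  94  94  92  93 132 122  71  91 133]
 [130 129 128 136  98  94  95  95  93  94  93  93  86  71  72  77 128]
 [131 131 126 138  98  96  95  96  94  94  93  90  89  58  72  99 133]
 [131 129 141 146 116  96  96  95  94  93  94  79 116  61  77 127 131]
 [128 124 135 144 139  92  95  95  94  94  91 109  72  70  87 129 129]
 [130 130  72  69 121 121  88  72  72  67 110 141  60  74  99 133 133]
 [128 127 125  86  61  53  62 108 128 140 146 128  67  76 125 129 129]
 [125 125 125 123  89  85  70  61  55  58  95  79  70  87 129 129 131]
 [128 127 128 128 129 128 126 119  86  72  65  63  73  90 131 132 132]
 [130 130 130 131 130 130 130 131 1
[... 2115 characters left out ...]
129 128 128 127 127 126 126
  126 121 101 124 125 124 124]]
[[ 0.638  0.031]
 [ 0.528  0.052]
 [ 0.568 -0.36 ]
 [ 0.541 -0.053]
 [ 0.423 -0.018]
 [ 0.477  0.35 ]
 [ 0.456 -0.381]
 [ 0.443 -0.296]]
[[ 0.593  0.252]
 [ 0.597  0.17 ]
 [ 0.735  0.259]
 [ 0.608 -0.137]
 [ 0.603 -0.226]
 [ 0.752 -0.153]
 [ 0.752 -0.226]]
0.33 0.21 0 [True, True, True]
0.33 0.21 90 [True, True, True]
0.35 0.21 0 [True, True, True]
0.35 0.21 90 [True, True, True]
0.36 0.2 0 [True, True, True]
0.36 0.2 90 [True, True, True]
0.34 -0.196 0 [True, True, True]
0.34 -0.196 90 [True, True, True]
0.36 -0.196 0 [True, True, True]
0.36 -0.196 90 [True, True, True]
0.38 -0.2 0 [True, True, True]
0.38 -0.2 90 [True, True, True]
```

View pics/top0c.png

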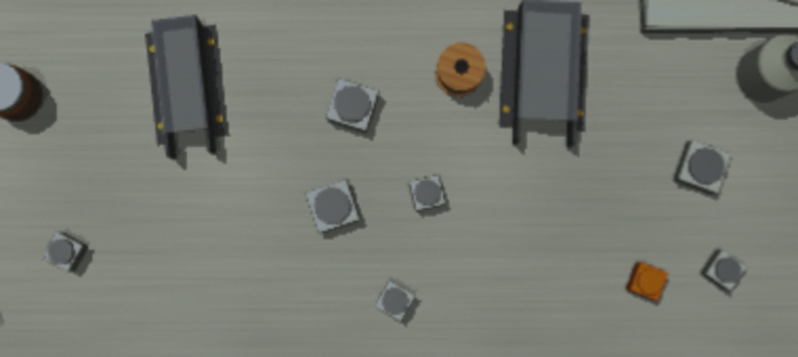

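```bash
cat >> h.py <<'E'
# constant camera pose in the tool frame (measured at the start)
_Rt=R.from_quat([7.90934810e-01,-6.11899840e-01,-6.51046486e-04,-5.36336701e-04])
_Rc=R.from_quat([0.78437957,-0.60700224,-0.0792722,0.10006443])
_to=_Rt.inv().apply(np.array([.22883764,-.61095363,.38448524])-[.16299786,-.62856257,.20399572]); _tr=_Rt.inv()*_Rc
def down(yaw):  # tool x (jaw) axis at angle yaw in the world
    return (R.from_euler('z',yaw)*R.from_quat([1,0,0,0])).as_quat()
def look(x,y,z,yaw):
    """put the wrist camera so that its axis hits (x,y,.03), TCP at height z; return picture, calibration"""
    r=R.from_quat(down(yaw)); e=r.apply(_to); d=(r*_tr).apply([0,0,1]); h=z+e[2]-.03
    off=e[:2]+d[:2]*h/-d[2]
    manip.move_pose([x-off[0],y-off[1],z],down(yaw)); 
    c=viewer.get_calibration("wrist"); return viewer.get_image("wrist")[:,:,::-1].copy(),c
E
python3 - <<'E'
from h import *
import pickle
print(_to:=__import__('h')._to, __import__('h')._tr.as_euler('xyz',degrees=True))
L={}
for n,x,y in (("bw",.58,-.18),("bn",.57,.21)):
    t=manip.current_clock(); L[n]=look(x,y,.25,np.pi/2); print(n,manip.current_clock()-t,manip.current_tool_pos(),manip.current_q().round(2) if hasattr(manip.current_q(),'round') else manip.current_q())
    cv2.imwrite(f"pics/{n}.png",L[n][0])
pickle.dump(L,open("L.pkl","wb"))
E
```

```text
[-0.00081276 -0.06816131 -0.18048488] [-14.67072961  -0.06841418   0.03712874]
bw 2.1667 [ 0.54301536 -0.17987576  0.2497252 ] [ 1.13  0.55 -1.19  1.69  0.53  1.28  1.4 ]
bn 1.5 [0.53425631 0.209338   0.24970011] [ 0.42  0.54 -1.16  1.68  0.51  1.27  0.72]
```

View pics/bw.png

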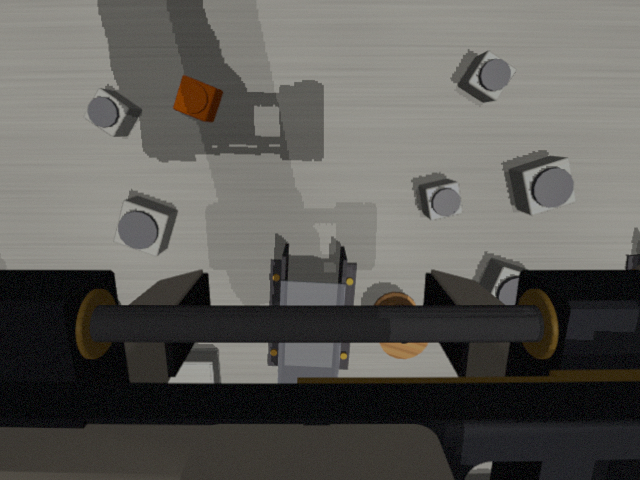

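View pics/bn.png

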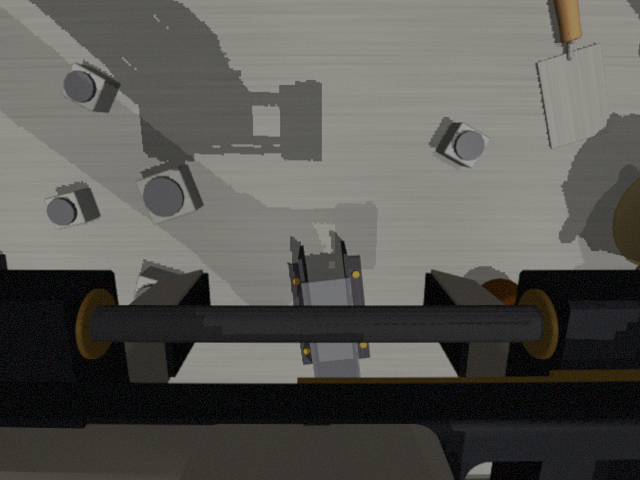

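The wrist views show every tin, with lids near bw (104,112), (139,229), (494,75), (446,202), (552,187) and bn (468,145). They also show each bay's mouth and its four flange screws: wide about (276,278), (349,282), (274,352), (344,356), and narrow about (295,282), (356,275), (306,351), (363,345). The orange look-alike is at bw (198,98).

```bash
cat >> h.py <<'E'
def tins(im,c,guess,rad,win=.03):
    """refine one tin near world guess; rad = lid radius m. returns x,y,yaw(mod 90deg),circle px"""
    g=cv2.cvtColor(im,cv2.COLOR_BGR2GRAY); s=4
    u,v=pix(c,[guess[0],guess[1],.04])[0]; ppm=K(c)[0,0]/(np.linalg.norm(c["eye"]-[*guess[:2],.04]))
    h=int((win+.03)*ppm); x0,y0=max(int(u)-h,0),max(int(v)-h,0)
    roi=cv2.resize(g[y0:y0+2*h,x0:x0+2*h],None,fx=s,fy=s,interpolation=cv2.INTER_CUBIC)
    roi=cv2.GaussianBlur(roi,(0,0),2); r=rad*ppm*s
    C=cv2.HoughCircles(roi,cv2.HOUGH_GRADIENT,1,r,param1=60,param2=15,minRadius=int(r*.85),maxRadius=int(r*1.2))
    if C is None: return None
    tgt=np.array([(u-x0)*s,(v-y0)*s])
    C=[k for k in C[0] if np.hypot(*(k[:2]-tgt))<win*ppm*s]
    if not C: return None
    k=C[0]; px=(k[:2]+.5)/s-.5+[x0,y0]; w=world(c,px,.04)[0]
    seg=cv2.createLineSegmentDetector().detect(roi)[0]; A=[]
    for a in (seg if seg is not None else []):
        p=a[0].reshape(2,2); l=np.hypot(*(p[1]-p[0])); d=abs(np.cross(p[1]-p[0],k[:2]-p[0]))/l; m=np.hypot(*(p.mean(0)-k[:2]))
        if l>.7*r and .95*r<d<1.6*r and m<2*r:
            q=world(c,p/s+[x0,y0],.033); t=np.arctan2(*(q[1]-q[0])[::-1]); A.append((l,t))
    if not A: return [*w,None,px]
    A=np.array(A); best=max(((np.sum(A[:,0]*(abs((A[:,1]-t+np.pi/4)%(np.pi/2)-np.pi/4)<.1)),t) for t in A[:,1]))[1]
    A=A[abs((A[:,1]-best+np.pi/4)%(np.pi/2)-np.pi/4)<.12]
    yaw=np.angle(np.sum(A[:,0]*np.exp(4j*A[:,1])))/4
    return [*w,yaw,px]
RW,RN=.020,.0145
G={"w1":(.638,.031,RW),"w2":(.528,.052,RW),"w3":(.568,-.36,RW),"n1":(.541,-.053,RN),"n2":(.423,-.018,RN),"n3":(.477,.35,RN),"n4":(.456,-.381,RN)}
E
python3 - <<'E'
from h import *
import pickle
L=pickle.load(open("L.pkl","rb")); tiles=[]
T={"top":(cv2.imread("pics/top0.png"),viewer.get_calibration("top")),**L}
for n,(im,c) in T.items():
    o=im.copy()
    for k,(x,y,r) in G.items():
        u,v=pix(c,[x,y,.04])[0]
        if not(20<u<620 and 20<v<(265 if n!="top" else 460)): continue
        t=tins(im,c,(x,y),r)
        if t is None: print(n,k,None); continue
        print(n,k,np.round(t[:2],4),None if t[2] is None else round(np.degrees(t[2]),1))
    if n=="top": continue
    hsv=cv2.cvtColor(im,cv2.COLOR_BGR2HSV); m=cv2.inRange(hsv,(8,110,90),(35,255,255)); m[:255]=0;m[370:]=0;m[:,:255]=0;m[:,375:]=0
    nl,_,st,ce=cv2.connectedComponentsWithStats(m)
    for i in range(1,nl):
        if 5<st[i,4]<120: print(n,"screw",ce[i].round(1),st[i,4],world(c,ce[i],.005).round(4))
    x0=230 if n=="bw" else 255
    tiles.append(cv2.resize(im[215:305,x0:x0+130],(396,int(90*396/130)),interpolation=cv2.INTER_CUBIC))
cv2.imwrite("pics/mouths.png",np.hstack(tiles))
E
```

```text
top w1 [0.6411 0.0331] -19.1
top w2 [0.5294 0.0537] 17.8
top w3 [ 0.5716 -0.3629] -20.8
top n1 [ 0.5419 -0.0497] 18.2
top n2 None
top n3 None
top n4 None
bw w2 [0.5291 0.0565] 18.1
bw w3 [ 0.5702 -0.3593] -20.6
bw n1 [ 0.5448 -0.0492] 12.9
bw n2 [ 0.4239 -0.0133] -32.3
bw n4 [ 0.4561 -0.3819] -33.8
bw screw [273.4 277.3] 7 [[ 0.637  -0.2281]]
bw screw [349.3 281. ] 40 [[ 0.6419 -0.1415]]
bw screw [273.  352.4] 29 [[ 0.7333 -0.2316]]
bw screw [343.1 355.6] 36 [[ 0.7379 -0.1472]]
bn w2 [0.5308 0.0571] 17.9
bn n1 [ 0.5446 -0.0446] 10.5
bn n2 [ 0.4265 -0.0092] -28.4
bn n3 [0.4813 0.3592] -28.1
bn screw [355.4 274. ] 40 [[0.6246 0.2545]]
bn screw [293.9 280.6] 13 [[0.6325 0.1845]]
bn screw [362.9 344.8] 32 [[0.7148 0.2656]]
bn screw [306.2 350.8] 29 [[0.7226 0.1976]]
```

View pics/mouths.png

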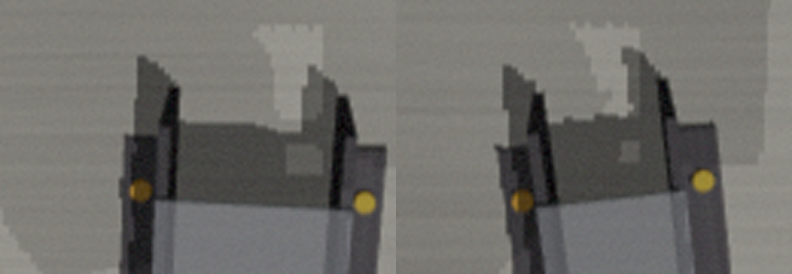

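```bash
python3 - <<'E'
from h import *
import pickle
L=pickle.load(open("L.pkl","rb"))
cor={"bw":[(288.4,243.9),(341.6,246.2)],"bn":[(302.3,246.2),(341.7,241.3)]}
scr={"bw":[(276,278),(349,281),(273,352),(343,356)],"bn":[(295,281),(355,274),(306,351),(363,345)]}
for n,(im,c) in L.items():
    hsv=cv2.cvtColor(im,cv2.COLOR_BGR2HSV).astype(int); S=[]
    for u,v in scr[n]:
        r=hsv[v-6:v+7,u-6:u+7]; m=(r[...,0]>6)&(r[...,0]<40)&(r[...,1]>100)
        yy,xx=np.nonzero(m); S.append((u-6+xx.mean(),v-6+yy.mean())); print(n,m.sum(),np.round(S[-1],1))
    W=world(c,S,.004); f=(W[0]+W[1])/2; b=(W[2]+W[3])/2
    d=b-f; e=W[1]-W[0]; e2=W[3]-W[2]
    print("axis yaw",np.degrees(np.arctan2(d[1],d[0])),np.degrees(np.arctan2(-e[0],e[1])),np.degrees(np.arctan2(-e2[0],e2[1])),"f",f,"b",b,"len",np.hypot(*d),np.hypot(*e))
    m=world(c,cor[n],0); e=m[1]-m[0]; print("mouth",m,m.mean(0),np.hypot(*e),np.degrees(np.arctan2(-e[0],e[1])))
E
```

```text
bw 47 [275.7 277.1]
bw 43 [349.1 280.9]
bw 40 [273.3 352. ]
bw 40 [343.1 355.3]
axis yaw -3.3674628966539197 -3.342276418547041 -3.1819843261683753 f [ 0.639627   -0.18360369] b [ 0.73567742 -0.1892554 ] len 0.09621655533768289 0.08410849529423108
mouth [[ 0.59892422 -0.21055973]
 [ 0.60182172 -0.15051287]] [ 0.60037297 -0.1805363 ] 0.06011672075860613 -2.7626107021446806
bn 48 [296.1 280.6]
bn 45 [355.2 273.8]
bn 43 [306.2 350.2]
bn 38 [362.8 344.4]
axis yaw 6.937063524789896 6.819186263491857 6.294592076250787 f [0.6288373  0.22067444] b [0.71851235 0.23158518] len 0.09033636302983372 0.06801073657211243
mouth [[0.59298606 0.19436214]
 [0.58738194 0.23880184]] [0.590184   0.21658199] 0.04479165834736016 7.187416291711366
```

Both bays are measured: wide mouth (0.600,-0.181) at yaw -3.3°, narrow mouth (0.590,0.216) at yaw 6.9°. I'll place the first wide tin and compare where it lands in the camera with the commanded position.

```bash
cat >> h.py <<'E'
BW=(np.array([.6004,-.1812]),np.radians(-3.3)); BN=(np.array([.590,.216]),np.radians(6.8))
SLOT={"w":[-.020,-.074,-.128],"n":[-.018,-.058,-.098,-.138]}
def bpt(b,x,y=0): a=b[1]; return b[0]+x*np.array([np.cos(a),np.sin(a)])+y*np.array([-np.sin(a),np.cos(a)])
def binv(b,p): d=np.asarray(p)-b[0]; a=b[1]; return np.array([d[0]*np.cos(a)+d[1]*np.sin(a),-d[0]*np.sin(a)+d[1]*np.cos(a)])
def near(a,t,per): return t+(a-t+per/2)%per-per/2
def see(name,guess,win=.03,save=None,z=.22):
    im,c=look(guess[0]+.07,guess[1],z,np.pi/2)
    if save: cv2.imwrite(save,im)
    return tins(im,c,guess,G[name][2],win)
ZG=.008; ZT=.13
def place(name,b,slot,win=.035):
    t=see(name,G[name][:2],win,f"pics/s_{name}.png")
    if t is None or t[2] is None: print(name,"not seen",t); return False
    xy=np.array(t[:2]); py=b[1]+np.pi/2; gy=near(t[2],py,np.pi/2)
    print(name,xy.round(4),"moved",(xy-G[name][:2]).round(3),"gyaw",round(np.degrees(gy)))
    manip.move_pose([*xy,.09],down(gy)); manip.servo_line([*xy,ZG],vel=.12)
    effector.close(20); gap=manip.current_finger_gap(); print(" gap",round(gap,4))
    manip.servo_line([*xy,ZT],vel=.25); p=bpt(b,slot)
    manip.move_pose([*p,ZT],down(py)); manip.servo_line([*p,ZG+.001],vel=.12)
    effector.open_jaws(); manip.servo_line([*p,ZT],vel=.25)
    print(" F",np.round(manip.current_force(),1),"t",round(manip.current_clock(),1)); return gap>.025
def check(b,kind,slots):
    for s in slots:
        p=bpt(b,s); t=see(kind+"1",p,.02)
        if t: print(kind,s,"bay xy",binv(b,t[:2]).round(4),"yaw",None if t[2] is None else round(np.degrees(near(t[2],b[1],np.pi/2)-b[1]),1))
        else: print(kind,s,None)
E
python3 - <<'E'
from h import *
print(place("w3",BW,SLOT["w"][0])); check(BW,"w",SLOT["w"][:1])
im=viewer.get_image("wrist"); cv2.imwrite("pics/chk1.png",im[:,:,::-1]); print(manip.current_clock())
E
```

```text
w3 [ 0.5727 -0.3617] moved [ 0.005 -0.002] gyaw 70
 gap 0.047
 F [-0.6  0.  -1. ] t 12.2
True
w -0.02 bay xy [-0.0191  0.001 ] yaw 4.0
12.7417
```

View pics/chk1.png

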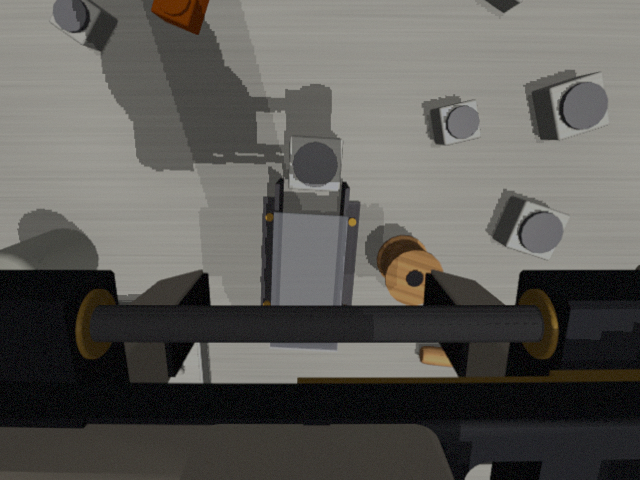

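The wide tin, lid at (316,163), sits at the mouth centred between the wall tips at (280,183) and (346,186). The camera agrees with the commanded position to 1 mm. I'll place the rest.

```bash
python3 - <<'E'
from h import *
todo=[("w1",BW,SLOT["w"][1]),("w2",BW,SLOT["w"][2]),("n1",BN,SLOT["n"][0]),("n2",BN,SLOT["n"][1]),("n3",BN,SLOT["n"][2]),("n4",BN,SLOT["n"][3])]
for a in todo:
    if not place(*a): break
for n,b in (("w",BW),("n",BN)):
    p=bpt(b,-.075); im,c=look(p[0]+.09,p[1],.25,np.pi/2); cv2.imwrite(f"pics/row_{n}.png",im)
    for s in SLOT[n]:
        t=tins(im,c,bpt(b,s),G[n+"1"][2],.02)
        print(n,s,t and binv(b,t[:2]).round(4),t and t[2] and round(np.degrees(near(t[2],b[1],np.pi/2)-b[1]),1))
im=viewer.get_image("top"); cv2.imwrite("pics/top2.png",im[:,:,::-1])
a,b=[cv2.imread(f"pics/row_{n}.png")[0:300,130:530] for n in "wn"]; cv2.imwrite("pics/rows.png",np.hstack([a,b]))
print(manip.current_clock())
E
```

```text
w1 not seen [np.float64(0.6439015264709393), np.float64(0.034269852104516885), None, array([320.5, 168. ])]
w -0.02 [-0.0196  0.0014] 0.1
w -0.074 None None
w -0.128 None None
n -0.018 None None
n -0.058 None None
n -0.098 None None
n -0.138 None None
16.1833
```

View pics/rows.png

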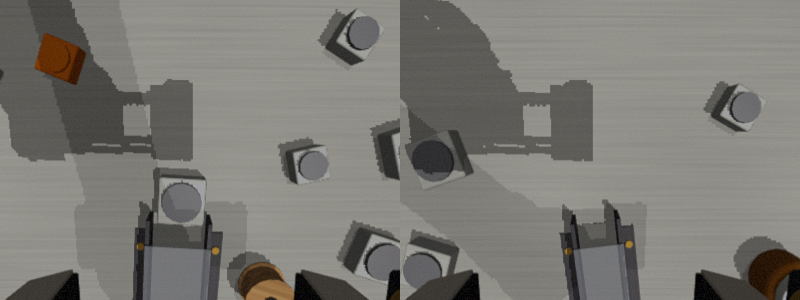

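View pics/top2.png

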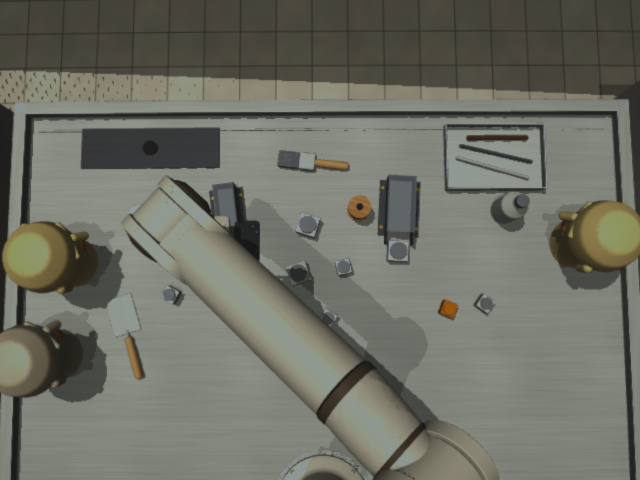

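The script stopped at w1: its lid was found but no edge lines, because it lay in the arm's shadow. The row pictures show only w3 placed, at (182,203). All other tins are where they were. I'll fall back on the first-measured yaw, with more lenient edge detection.

```bash
cat >> h.py <<'E'
PRIOR={k:np.radians(v) for k,v in dict(w1=-19,w2=18,w3=-20.6,n1=14,n2=-31,n3=-28,n4=-34).items()}
_tins=tins
def tins(im,c,guess,rad,win=.03):
    t=_tins(im,c,guess,rad,win)
    if t is None or t[2] is None:
        l=cv2.createCLAHE(4,(8,8)).apply(cv2.cvtColor(im,cv2.COLOR_BGR2GRAY)); t2=_tins(cv2.merge([l]*3),c,guess,rad,win)
        t=t2 if t is None else ([*t[:2],t2[2],t[3]] if t2 else t)
    return t
def see(name,guess,win=.03,save=None,z=.22):
    im,c=look(guess[0]+.07,guess[1],z,np.pi/2)
    if save: cv2.imwrite(save,im)
    t=tins(im,c,guess,G[name][2],win)
    if t is not None and np.hypot(*(np.array(t[:2])-G[name][:2]))<.015:
        if t[2] is None or abs(near(t[2],PRIOR[name],np.pi/2)-PRIOR[name])>.2: print(name,"prior yaw used, seen",t[2]); t[2]=PRIOR[name]
    return t
def rows(tag):
    for n,b in (("w",BW),("n",BN)):
        p=bpt(b,-.075); im,c=look(p[0]+.09,p[1],.25,np.pi/2); cv2.imwrite(f"pics/row_{n}.png",im)
        for s in SLOT[n]:
            t=tins(im,c,bpt(b,s),G[n+"1"][2],.02)
            print(n,s,t and binv(b,t[:2]).round(4),t and t[2] is not None and round(np.degrees(near(t[2],b[1],np.pi/2)-b[1]),1))
    a,b=[cv2.imread(f"pics/row_{n}.png")[0:300,130:530] for n in "wn"]; cv2.imwrite(f"pics/rows{tag}.png",np.hstack([a,b]))
    print("t",manip.current_clock())
E
python3 - <<'E'
from h import *
todo=[("w1",BW,SLOT["w"][1]),("w2",BW,SLOT["w"][2]),("n1",BN,SLOT["n"][0]),("n2",BN,SLOT["n"][1]),("n3",BN,SLOT["n"][2]),("n4",BN,SLOT["n"][3])]
for a in todo:
    if not place(*a): break
rows("2")
E
```

```text
w1 prior yaw used, seen 0.011009987321601257
w1 [0.6443 0.0345] moved [0.006 0.004] gyaw 71
 gap 0.0471
 F [ 0.8 -0.1  0.4] t 23.6
w2 [0.5298 0.057 ] moved [0.002 0.005] gyaw 108
 gap 0.0473
 F [-0.  -0.3  1.2] t 31.1
n1 [ 0.5446 -0.0494] moved [0.004 0.004] gyaw 103
 gap 0.0336
 F [ 0.7 -0.8 -0.5] t 38.8
n2 [ 0.4245 -0.0129] moved [0.002 0.005] gyaw 60
 gap 0.0334
 F [-0.5 -0.6 -0.4] t 46.8
n3 prior yaw used, seen -0.04340634105817008
n3 [0.4797 0.3586] moved [0.003 0.009] gyaw 62
 gap 0.0333
 F [-0.2 -0.1 -0.7] t 54.2
n4 [ 0.4561 -0.3824] moved [ 0.    -0.001] gyaw 55
 gap 0.0334
 F [-0.  -0.6 -0.8] t 64.3
w -0.02 [-0.0198  0.001 ] 0.4
w -0.074 [-0.0729  0.0015] 0.6
w -0.128 [-0.1275 -0.0003] 0.7
n -0.018 [-0.0182  0.0013] -2.8
n -0.058 None None
n -0.098 None None
n -0.138 None None
t 67.375
```

View pics/rows2.png

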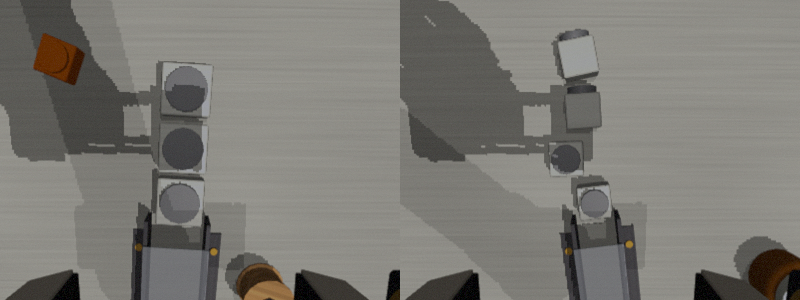

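The wide row is good. In the narrow row, n1 is fine at (594,203). n2 has shifted aside to (566,158), which looks like the announced knock. n3 at (582,108) and n4 at (577,57) seem to have come down on their obstructed slots and are lying on their sides with lids towards the robot. I'll take a closer look before righting them.

```bash
python3 - <<'E'
from h import *
import pickle
p=bpt(BN,-.11); im,c=look(p[0]+.07,p[1],.19,np.pi/2); pickle.dump((im,c),open("N.pkl","wb"))
s=viewer.get_image("scene")[:,:,::-1]; cs=viewer.get_calibration("scene"); u,v=pix(cs,[*bpt(BN,-.08),.02])[0].astype(int); print(u,v)
a=cv2.resize(im[40:260,220:420],(400,440),interpolation=cv2.INTER_CUBIC); b=cv2.resize(s[v-44:v+44,u-40:u+40],(400,440),interpolation=cv2.INTER_CUBIC)
cv2.imwrite("pics/fall.png",np.hstack([a,b])); print(manip.current_tool_pos())
# IK for tilts about bay y axis, jaw along y
py=BN[1]+np.pi/2
for x,y in ((.46,.2),(.42,.2),(.48,.1),(.5,.3),(.55,.1)):
  for f in (-60,-45,-30,30,45,60):
    for h in (0,np.pi):
      r=R.from_euler('z',BN[1])*R.from_euler('y',f,degrees=True)*R.from_euler('z',np.pi/2+h)*R.from_quat([1,0,0,0])
      tcp=np.array([x,y,.024])+r.apply([0,0,.019])
      if manip.solve_ik(tcp,r.as_quat()) is not None: print((x,y),f,"cam" ,h>0, end="; ")
  print()
E
```

```text
351 205
[0.53158687 0.20375331 0.19101331]
(0.46, 0.2) 30 cam False; (0.46, 0.2) 30 cam True; (0.46, 0.2) 45 cam False; (0.46, 0.2) 45 cam True; (0.46, 0.2) 60 cam False; (0.46, 0.2) 60 cam True; 
(0.42, 0.2) 30 cam False; (0.42, 0.2) 30 cam True; (0.42, 0.2) 45 cam False; (0.42, 0.2) 45 cam True; (0.42, 0.2) 60 cam False; (0.42, 0.2) 60 cam True; 
(0.48, 0.1) 30 cam False; (0.48, 0.1) 30 cam True; (0.48, 0.1) 45 cam False; (0.48, 0.1) 45 cam True; (0.48, 0.1) 60 cam False; (0.48, 0.1) 60 cam True; 
(0.5, 0.3) -60 cam False; (0.5, 0.3) -60 cam True; (0.5, 0.3) -45 cam False; (0.5, 0.3) -45 cam True; (0.5, 0.3) -30 cam False; (0.5, 0.3) -30 cam True; (0.5, 0.3) 30 cam False; (0.5, 0.3) 30 cam True; (0.5, 0.3) 45 cam False; (0.5, 0.3) 45 cam True; (0.5, 0.3) 60 cam False; (0.5, 0.3) 60 cam True; 
(0.55, 0.1) -30 cam False; (0.55, 0.1) -30 cam True; (0.55, 0.1) 30 cam False; (0.55, 0.1) 30 cam True; (0.55, 0.1) 45 cam False; (0.55, 0.1) 45 cam True; (0.55, 0.1) 60 cam False; (0.55, 0.1) 60 cam True;
```

View pics/fall.png

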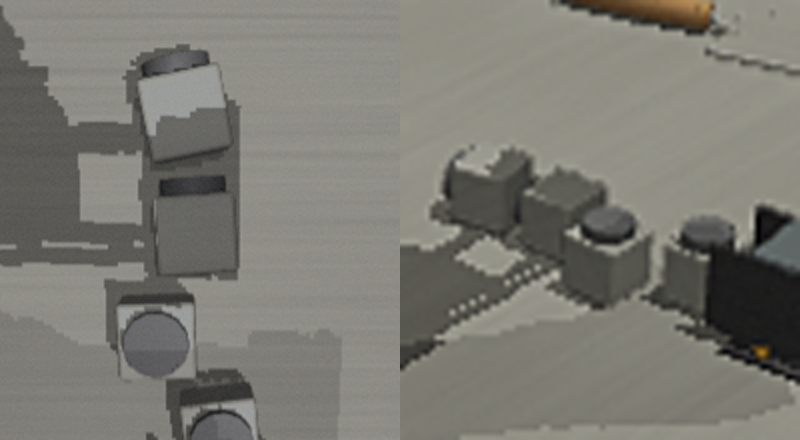

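The crop shows n3 with its top face centre at crop (195,234), axis about 1°, and n4 at (185,114), axis about 11°. Both lie flat with lids towards -x. n2 at (155,345) and n1 stand upright. To right each one I'll grip it vertically, carry it to open table, tilt the tool 68° and release so it settles onto its base.

```bash
cat >> h.py <<'E'
def righten(xy,a,dst,th=68):
    """lying tin, face centre xy, bottom facing bay-ward along angle a: stand it up at dst"""
    h,zl=.022,.025; g=np.asarray(xy)-.0055*np.array([np.cos(a),np.sin(a)])
    manip.move_pose([*g,.12],down(a+np.pi/2)); manip.servo_line([*g,zl-.019],vel=.12)
    effector.close(20); print(" gap",round(manip.current_finger_gap(),4)); manip.servo_line([*g,.15],vel=.2)
    r=R.from_euler('y',th,degrees=True)*R.from_quat(down(np.pi/2)); t=np.radians(th)
    zg=h*np.sin(t)+zl*np.cos(t)+.001; tcp=np.array([*dst,zg])+r.apply([0,0,.019])
    manip.move_pose(tcp+[0,0,.1],r.as_quat()); manip.servo_line(tcp,vel=.1)
    print(" F",np.round(manip.current_force(),1)); effector.open_jaws(); manip.sleep(.3)
    manip.servo_line(tcp-r.apply([0,0,.09]),vel=.2)
E
python3 - <<'E'
from h import *
import pickle
im,c=pickle.load(open("N.pkl","rb")); P=world(c,[(317.5,157),(312.8,97),(297.5,212)],.034); print(P.round(4))
righten(P[1],np.radians(11),(.48,.10)); print(manip.current_clock())
im,c=look(.55,.10,.22,np.pi/2); t=tins(im,c,(.482,.10),RN,.03); print(t)
s=viewer.get_image("scene")[:,:,::-1]; u,v=pix(viewer.get_calibration("scene"),[.482,.1,.02])[0].astype(int)
a=cv2.resize(im[0:270,180:480],(400,360)); b=cv2.resize(s[v-45:v+45,u-50:u+50],(400,360)); cv2.imwrite("pics/up4.png",np.hstack([a,b]))
E
```

```text
[[0.4833 0.2043]
 [0.4356 0.2006]
 [0.5299 0.187 ]]
 gap 0.0336Traceback (most recent call last):
  File "<stdin>", line 4, in <module>
  File "h.py", line 107, in righten
    manip.move_pose(tcp+[0,0,.1],r.as_quat()); manip.servo_line(tcp,vel=.1)
    ~~~~~~~~~~~~~~~^^^^^^^^^^^^^^^^^^^^^^^^^^
bench.PlanningError: the arm cannot take that pose within its joint ranges
```

```bash
python3 - <<'E'
from h import *
h,zl=.022,.025
for x,y in ((.48,.1),(.44,.1),(.52,.05),(.44,0),(.5,0),(.5,.02),(.56,.05),(.6,.05)):
  for a0 in (-60,-30,0,30,60):
    out=[]
    for th in (60,64,68):
      r=R.from_euler('z',a0,degrees=True)*R.from_euler('y',th,degrees=True)*R.from_quat(down(np.pi/2)); t=np.radians(th)
      tcp=np.array([x,y,h*np.sin(t)+zl*np.cos(t)+.001])+r.apply([0,0,.019])
      if all(manip.solve_ik(tcp+[0,0,d],r.as_quat()) is not None for d in (0,.05)) and manip.solve_ik(tcp-r.apply([0,0,.06]),r.as_quat()) is not None: out.append(th)
    if out: print((x,y),a0,out)
E
```

```text
(0.48, 0.1) -60 [60, 64, 68]
(0.48, 0.1) -30 [60, 64, 68]
(0.48, 0.1) 0 [60]
(0.48, 0.1) 30 [60]
(0.48, 0.1) 60 [60, 64, 68]
(0.44, 0.1) -60 [60, 64, 68]
(0.44, 0.1) -30 [60, 64, 68]
(0.44, 0.1) 0 [60, 64]
(0.44, 0.1) 30 [60, 64]
(0.44, 0.1) 60 [60, 64, 68]
(0.52, 0.05) -60 [60, 64, 68]
(0.52, 0.05) -30 [60, 64]
(0.52, 0.05) 30 [60]
(0.52, 0.05) 60 [60, 64, 68]
(0.44, 0) -60 [60, 64, 68]
(0.44, 0) -30 [60, 64, 68]
(0.44, 0) 0 [60, 64]
(0.44, 0) 30 [60, 64, 68]
(0.44, 0) 60 [60, 64, 68]
(0.5, 0) -60 [60, 64, 68]
(0.5, 0) -30 [60, 64]
(0.5, 0) 30 [60, 64]
(0.5, 0) 60 [60, 64, 68]
(0.5, 0.02) -60 [60, 64, 68]
(0.5, 0.02) -30 [60, 64]
(0.5, 0.02) 30 [60, 64]
(0.5, 0.02) 60 [60, 64, 68]
(0.56, 0.05) -60 [60, 64, 68]
(0.56, 0.05) -30 [60]
(0.56, 0.05) 60 [60, 64, 68]
(0.6, 0.05) -60 [60, 64, 68]
(0.6, 0.05) 60 [60, 64, 68]
```

```bash
cat >> h.py <<'E'
def settle(dst=(.44,.05),a0=-30,th=68):
    h,zl=.022,.025; t=np.radians(th)
    r=R.from_euler('z',a0,degrees=True)*R.from_euler('y',th,degrees=True)*R.from_quat(down(np.pi/2))
    tcp=np.array([*dst,h*np.sin(t)+zl*np.cos(t)+.001])+r.apply([0,0,.019])
    manip.move_pose(tcp+[0,0,.05],r.as_quat()); manip.servo_line(tcp,vel=.08)
    print(" F",np.round(manip.current_force(),1)); effector.open_jaws(); manip.sleep(.3)
    manip.servo_line(tcp-r.apply([0,0,.06]),vel=.2); print(" t",manip.current_clock())
def grab(xy,a):
    g=np.asarray(xy)-.0055*np.array([np.cos(a),np.sin(a)])
    manip.move_pose([*g,.12],down(a+np.pi/2)); manip.servo_line([*g,.006],vel=.12)
    effector.close(20); print(" gap",round(manip.current_finger_gap(),4)); manip.servo_line([*g,.15],vel=.2)
E
python3 - <<'E'
from h import *
settle()
im,c=look(.51,.05,.22,np.pi/2); t=tins(im,c,(.44,.05),RN,.03); print(t)
s=viewer.get_image("scene")[:,:,::-1]; u,v=pix(viewer.get_calibration("scene"),[.44,.05,.02])[0].astype(int)
a=cv2.resize(im[0:270,180:480],(400,360)); b=cv2.resize(s[v-45:v+45,u-50:u+50],(400,360)); cv2.imwrite("pics/up4.png",np.hstack([a,b]))
E
```

```text
F [-0.4 -0.3 -0.8]
 t 74.775
[np.float64(0.4422883140613633), np.float64(0.049683077187673376), np.float64(-0.5204166557318266), array([314.25, 164.  ])]
```

View pics/up4.png

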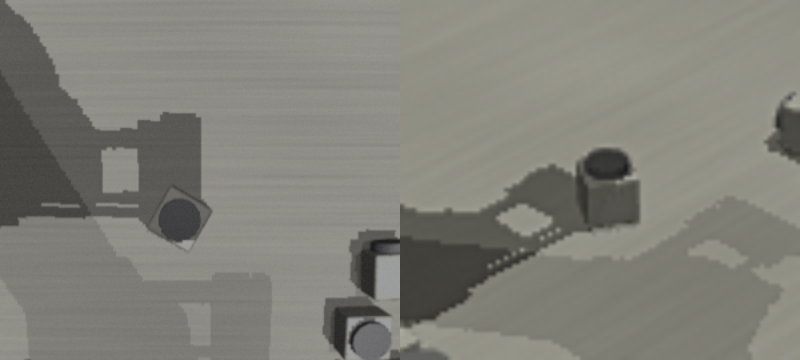

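n4 is standing, lid up at crop (180,219). Next I'll park it, right n3, re-place n2, n3 and n4, and verify each slot as I go.

```bash
cat > s2.py <<'E'
from h import *
import sys
def ok(n):  # the first n narrow slots properly filled?
    p=bpt(BN,-.075); im,c=look(p[0]+.09,p[1],.25,np.pi/2); good=True
    for s in SLOT["n"][:n]:
        t=tins(im,c,bpt(BN,s),RN,.025); q=t and binv(BN,t[:2])
        print("  slot",s,q if q is None else q.round(4)); good&=q is not None and abs(q[0]-s)<.005 and abs(q[1])<.006
    return good
G["n4"]=(.4423,.0497,RN); PRIOR["n4"]=np.radians(-30); G["n2"]=(.530,.187,RN); PRIOR["n2"]=np.radians(2)
if not place("n4",(np.array([.50,.34]),0.),0): sys.exit("n4")
G["n4"]=(.50,.34,RN); PRIOR["n4"]=0
grab((.4833,.2043),np.radians(2)); settle()
G["n3"]=(.4423,.0497,RN); PRIOR["n3"]=np.radians(-30)
for k,(n,s) in enumerate((("n2",1),("n3",2),("n4",3))):
    if not place(n,BN,SLOT["n"][s]): sys.exit(n)
    if not ok(s+1): sys.exit("check "+n)
rows("3")
E
python3 s2.py; ls pics
```

```text
n4 [0.4428 0.0498] moved [0.001 0.   ] gyaw 60
 gap 0.0335
 F [ 0.1 -0.7 -0.6] t 83.4
 gap 0.0339
 F [-0.   0.4 -0.7]
 t 90.2833
n2 [0.5291 0.1874] moved [-0.001  0.   ] gyaw 92
 gap 0.0337
 F [ 0.1 -0.7 -1.4] t 97.5
  slot -0.018 [-0.0183  0.0012]
  slot -0.058 [-0.0572  0.0015]
n3 [0.4435 0.0499] moved [0.001 0.   ] gyaw 60
 gap 0.0332
 F [ 0.1 -0.3 -0.2] t 105.6
  slot -0.018 [-0.017   0.0018]
  slot -0.058 [-0.0578  0.0011]
  slot -0.098 [-0.0969  0.0017]
n4 [0.5007 0.3416] moved [0.001 0.002] gyaw 90
 gap 0.0335
 F [-0.2  0.4 -0.4] t 113.4
  slot -0.018 [-0.0179  0.0012]
  slot -0.058 [-0.0575  0.0013]
  slot -0.098 [-0.097  0.001]
  slot -0.138 [-0.1358  0.0015]
w -0.02 [-0.0198  0.0012] 0.3
w -0.074 [-0.0729  0.0012] 0.1
w -0.128 [-0.1275  0.0006] 0.7
n -0.018 [-0.0182  0.0012] -1.9
n -0.058 [-0.0576  0.0015] -0.0
n -0.098 [-0.097   0.0017] -13.0
n -0.138 [-0.1366  0.0003] -1.0
t 117.15
bn.png
bw.png
chk1.png
fall.png
mouths.png
row_n.png
row_w.png
rows.png
rows2.png
rows3.png
s_n1.png
s_n2.png
s_n3.png
s_n4.png
s_w1.png
s_w2.png
s_w3.png
scene0.png
top0.png
top0c.png
top2.png
up4.png
```

View pics/rows3.png

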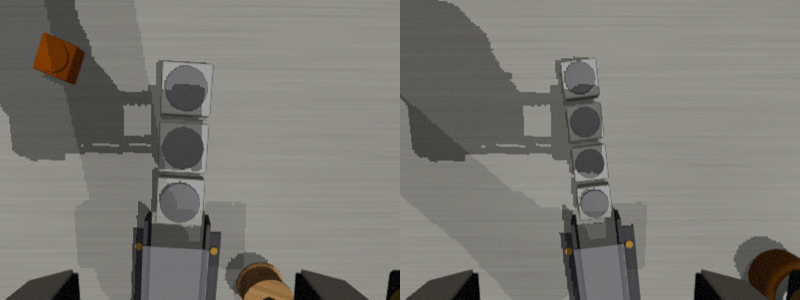

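Both rows stand straight before their bays: wide lids at (186,88), (182,148), (181,203), narrow lids at (579,77), (586,122), (589,163), (594,203). The -13° reading for n3 disagrees with the picture, where it is visibly square, so I treat it as a misread edge. Now I push.

```bash
cat >> h.py <<'E'
def push(b,x0,x1,yaw,half,z=.010,yo=.001):
    effector.close(10); q=down(yaw); P=lambda x,zz:[*bpt(b,x-half,yo),zz]
    manip.move_pose(P(x0,.12),q); manip.servo_line(P(x0,z),vel=.15)
    for x in np.append(np.arange(x0+.03,x1-.005,.03),x1):
        manip.servo_line(P(x,z),vel=.06); f=np.array(manip.current_force()); 
        print(round(float(x),3),f.round(1))
        if np.hypot(*f[:2])>25: print("STOP"); break
    manip.servo_line(P(x-.01,z),vel=.06); manip.servo_line(P(x-.01,.12),vel=.2); print("t",manip.current_clock())
E
python3 - <<'E'
from h import *
push(BN,-.170,.003,BN[1],.019)
push(BW,-.168,.003,BW[1]+np.pi/2,.0095)
effector.open_jaws()
for n,b,hs in (("n",BN,.017),("w",BW,.024)):
    p=bpt(b,0); im,c=look(p[0]+.075,p[1],.19,np.pi/2); cv2.imwrite(f"pics/e_{n}.png",im)
    t=tins(im,c,bpt(b,hs),G[n+"1"][2],.025); print(n,t and binv(b,t[:2]),t and t[2])
    print(pix(c,[*b[0],.04]))
a,b=[cv2.resize(cv2.imread(f"pics/e_{n}.png")[80:260,217:417],(400,360)) for n in "wn"]; cv2.imwrite("pics/end.png",np.hstack([a,b])); print(manip.current_clock())
E
```

```text
-0.14 [ 0.7  0.  -0.1]
-0.11 [-0.2  0.4 -0.5]
-0.08 [ 0.7 -0.7 -0.6]
-0.05 [-0.5 -0.2  0.9]
-0.02 [ 0.7 -0.1 -0.4]
0.003 [-0.4 -0.3  0.5]
t 125.575
-0.138 [-0.  -0.4  0.8]
-0.108 [ 0.9 -0.3  0.5]
-0.078 [-0.4 -0.7 -0.5]
-0.048 [-0.7  0.  -0.5]
-0.018 [ 0.2 -0.9  0.4]
0.003 [ 0.2  0.4 -0.2]
t 133.2
n [0.01131456 0.00096288] 0.11910510787727834
[[316.65705717 146.92446545]]
w [0.02930519 0.00190672] -0.07102830522917816
[[310.19091957 147.05144283]]
137.7417
```

View pics/end.png

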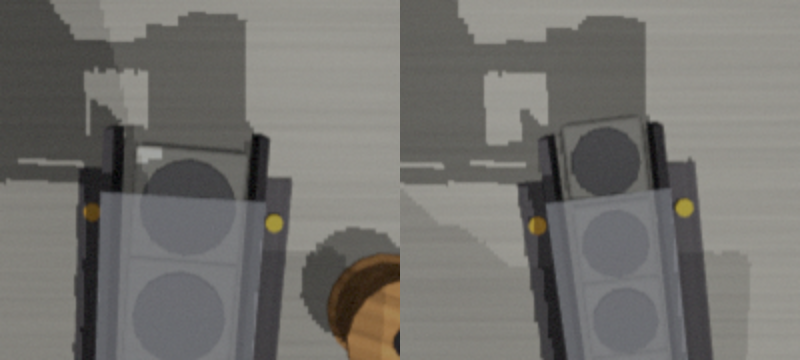

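The wide row is inside, with its last tin's centre 29 mm past the mouth (needs 21 mm). The narrow row's last tin is still proud, its rear edge level with the wall tips at crop (600,120): 11 mm past the mouth against 14 mm needed. The shut fingers are thinner than I assumed, so I'll push the narrow row on.

```bash
python3 - <<'E'
from h import *
push(BN,-.03,.0065,BN[1],.0103)
effector.open_jaws()
for n,b,hs in (("n",BN,.022),("w",BW,.028)):
    p=bpt(b,0); im,c=look(p[0]+.075,p[1],.19,np.pi/2); cv2.imwrite(f"pics/e_{n}.png",im)
    t=tins(im,c,bpt(b,hs),G[n+"1"][2],.02); print(n,t and binv(b,t[:2]),t and t[2])
a,b=[cv2.resize(cv2.imread(f"pics/e_{n}.png")[80:260,217:417],(400,360)) for n in "wn"]
manip.move_pose([.45,-.45,.30],down(np.pi/2)); t=viewer.get_image("top")[150:390,100:540,::-1]
cv2.imwrite("pics/end2.png",np.vstack([cv2.resize(np.hstack([a,b]),(600,270)),cv2.resize(t,(600,327))])); print(manip.current_clock())
E
```

```text
0.0 [-0.   0.   0.7]
0.006 [-1.  -0.4  0.6]
t 143.7333
n [ 0.02124312 -0.00124159] 0.12247440072670822
w [0.02709355 0.00391135] -0.0716892657939221
149.4
```

View pics/end2.png

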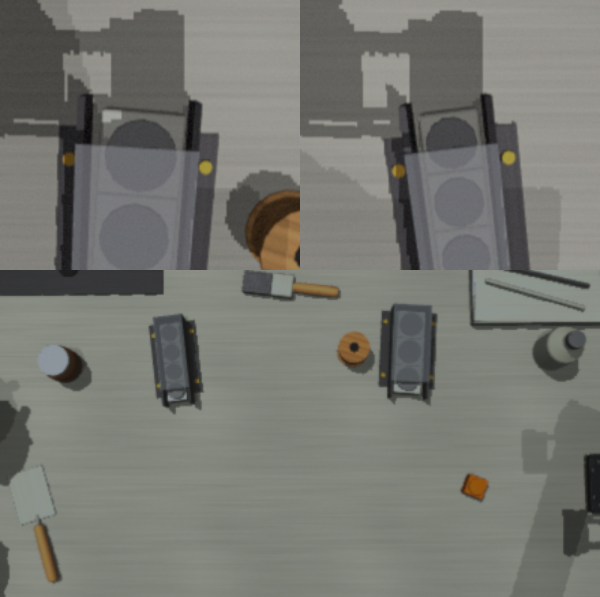

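Both rows are inside: the rear edges at (145,112) and (450,113) sit behind the wall tips, and the top view shows three and four lids in their bays. The bystanders and the orange tin are where they were, and the arm is clear. Handing in.

```bash
python3 -c "
from bench import manip
manip.hand_in()"
```

```text
the job is handed in; nothing more can be done
```

The job is handed in at about 149 s on the robot's clock: all three wide and all four narrow tins are inside their own bays. `hand_in` gave no verdict, so this rests on my own camera checks.

- **Before pushing:** Both rows stood complete and still. Every tin's centre was within 2 mm of its bay's middle line.
- **Depth after pushing:** The last wide tin's centre measured 27 mm past the mouth (21 mm needed). The last narrow tin's measured 21 mm (14 mm needed). The mouth positions are good to about 3 mm.
- **Other things on the table:** The spool, jar, bottle, spatula, brush and orange look-alike look unmoved in the last top view.

**What went wrong on the way:**
- n2 was shifted about 22 mm aside, probably the announced knock.
- n3 and n4 then ended up on their sides when I placed them. I stood both up again and re-placed n2, n3 and n4, checking each slot.
- The first push left the narrow row 3 mm short, so I pushed it a second time.

**Readings that disagreed:**
- Before the push, one edge reading put n3 13° off square, but the picture showed it square.
- The last wide tin read 29 mm deep in one view and 27 mm in the next, with the sideways reading going from 2 to 4 mm. In the last view part of its lid was under the clear roof, and I took the change as measurement noise.

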